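Fetch the barcode scanner from the drawer and dock it

TASK

At the library's issue desk, pull the wide drawer of the small cream drawer unit well open by its handle, take out the barcode scanner lying inside, and set it gently on its charging base on the desk so that it sits fully home over the two pegs (either way round). The drawer may be left open; keep the narrow drawer shut and leave the other things on the desk where they are.

Things in the scene. Friction and masses are not known exactly. Their poses are not given: they have to be found in the camera images.
- unit: Fixed cream steel drawer unit with books in a tray on top (to z 235 mm). 240 (x) x 380 (y) mm. Origin: centre of underside. Drawer faces at its x = -120 mm, looking to its -x; wide drawer at -y, narrow at +y. The tray's rim (z 90 to 155 mm) overhangs the faces to x = -147 mm, just above the handles: a gripper pointing straight down is blocked, so lean its body back from the unit.
- wide_drawer (a joint): Slide of the wide drawer, m: 0 shut, grows as it is pulled along the unit's -x, stop at 0.19; starts 0 to 10 mm ajar. Friction about 1.5 N. Front panel 227 mm wide, 15 mm thick, top at z = 87 mm. Inside: floor at z = 18 mm, clear width 199 mm (y), walls 6 mm thick, up to z = 67 mm.
- wide_drawer_handle (a point): Middle of the wide drawer's handle: an upright steel bar 11 mm in diameter, from 24 mm below to 24 mm above this point, 35 mm in front of the drawer's face, held by a thin pin near each end. Both sides (y) are free. Moves with the drawer; axes as the unit's. 50 mm above the desk.
- narrow_drawer (a joint): Slide of the narrow drawer, m, 0 shut. Same kind of handle, 187.5 mm to the +y side of the other. To be left shut.
- scanner: Black pocket barcode scanner, block 100 (x) x 44 (y) x 46 mm high plus a 4 mm button on top; 0.18 kg. Origin: centre of underside. Two sockets in the underside at x = -30 and +30 mm, 14 mm across, 14 mm deep. Stands upright on the wide drawer's floor, x within 9 degrees of the slide, centre 75 to 87 mm behind the plane of the drawer faces while shut.
- charger: Fixed grey charging base on the desk, a slab 150 (x) x 84 (y) x 20 mm high. Origin: centre of its underside.
- charger_seat (a point): Centre of the charging base's top face, 20 mm above the desk, axes as the base's. Two steel pegs rise from it at x = -30 and +30 mm: 9 mm across at the foot, 4 mm at the top, 12 mm high. Seated, the scanner's underside lies on this face, its origin here and its x along x or -x.
- mug: White mug, 80 mm across, 90 mm high, handle to its +y. Origin: centre of underside. Bystander.
- stapler: Stapler, 130 x 34 x 53 mm. Origin: centre of underside. Bystander.
- stamp: Hand stamp with a wooden grip, 44 x 30 x 80 mm high. Origin: centre of underside. Bystander.
- paperback: Book lying flat, 180 x 120 x 20 mm. Origin: centre of underside. Bystander.
- glue: Small white glue bottle, 34 mm across, 95 mm high. Origin: centre of underside. Bystander.
- tape: Tape dispenser, 120 x 50 x 86 mm high. Origin: centre of underside. Bystander.
There are look-alikes about, which are no part of the job. Several things have the shape of the charger; the one meant has the colours described above.

How it is judged (in metres and radians):
On the way:
1. the wide drawer is pulled open by at least 12 cm (value of joint wide_drawer above 0.12 m), for 0.2 s.
At the end, for the whole second after the job is handed in: The scanner stands upright and at rest on the charging base, released, its underside down on the base's top face (within 4 mm), centred on it within 6 mm and in line with it within 7 degrees, either way round. The narrow drawer is shut (within 20 mm). The wide drawer may be open or shut (horizontal distance between scanner and charger_seat below 0.006 m and z of scanner in the frame of charger_seat between -0.004 and 0.004 m and angle between the x axis of scanner and the x axis of charger, either way round below 0.12 rad and angle between scanner's own z axis and vertical below 0.06 rad and linear speed of scanner below 0.02 m/s and value of joint narrow_drawer below 0.02 m); the robot touches nothing.
It fails at once if the narrow drawer is pulled open by more than 20 mm (value of joint narrow_drawer above 0.02 m).
It fails at once if the scanner is rammed onto the charging base (more than 60 N between them) (contact force between scanner and charger above 60 N).
It fails at once if the scanner is dropped onto the charging base (let go and falling faster than 0.4 m/s: a fall of over about 15 mm) (contact force between scanner and the fingers below 0.2 N and horizontal distance between scanner and charger_seat below 0.06 m and z of scanner in the frame of charger_seat above 0.005 m and linear speed of scanner above 0.4 m/s).
It fails at once if another thing on the desk is shifted by more than 30 mm or tipped over (distance of any of mug, stapler, stamp, paperback, glue, tape from where it was at the start of the episode above 0.03 m or angle between any of mug, stapler, stamp, paperback, glue, tape's own z axis and vertical above 0.4 rad).
It also fails if it takes over 72 s, if anything falls off the work surface, if the arm or the gripper's body presses on something with over 40 N, if the wrist force passes 120 N, or if a joint passes its speed limit or range.

ROBOT

A 6-joint arm with a two-finger parallel gripper is mounted at the origin on the work surface. World frame = base frame: x ahead of the robot, y to its left, z up, the work surface at z = 0. Lengths are in mm, angles in degrees, forces in N, time in s.
With the tool pointing down it reaches from about 350 to 850 mm from the base axis. Payload 8.1 kg.
Tool frame: the origin (TCP) lies midway between the tips of the shut fingers; the grasp point (between the pads) lies 19 mm behind it (r.pinch_z is the distance from the TCP to the grasp point, in mm); z points along the fingers, y is the line along which they close (so a half turn about z gives the same grasp; the last joint's range is limited). The gripper opens to 85 mm and grips with 20 to 120 N. Pads are 22 mm wide; open, the fingers measure 114 mm over their backs; the gripper's body (76 mm by 85 mm) begins 54 mm behind the grasp point. The pads swing forward as they close: fully open they stand 13 mm farther back than shut.
Start: joints at [-69.064, 7.471, 85.268, -0, 87.261, -4.893], TCP at [261.431, -540.055, 231.292] pointing down, gripper open.
Joint ranges: [-169.43, 169.43], [-51.17, 129.36], [1.28, 143.12], [-76.62, 256.62], [0, 156.53], [-152.29, 152.29]. Speed limits (degrees/s): [136.94, 136.94, 159.86, 180, 180, 180].

INTERFACE

Orientations are given as [roll, pitch, yaw] about the fixed x, y, z axes, in that order (R = Rz(yaw) Ry(pitch) Rx(roll)).
In Python, from bench import r gives the robot as it stands.
- The arm moves only by the shell command python3 -m jog 'ROWS' [OPENING] [FORCE]. ROWS is JSON, one flat list of numbers, 6 for each row, row after row: the shift along the tool's x, y, z in m, then the turn, a rotation vector about the tool's x, y, z in rad. A call has 1 to 8 rows; each row is the pose to reach, as a shift and turn from the pose commanded when the call began, along the tool's axes at that moment; what a row does not reach only later rows make up. A row lasts 1/8 s, in which the tool goes at most 62.5 mm and 10.7 degrees, less where a joint would pass 70% of its speed; a pose out of reach is approached as far as the arm can. A call with a gripper value outside its range is refused whole. OPENING is the opening, from -1 (shut) to 1 (fully open), set as the call begins (- or left out, the last holds). The fingers move at their own pace and stop on an object; FORCE is the grip in N (left out, the last holds). Time passes only in rows, so rows that repeat a pose let the fingers close. It gives the time, the measured TCP pose, the force, the opening and the grip force at its end, in the units of the state.
- r.sense(): the state, without advancing time (a new reading comes with each control period).
- r.snapshot(name): name is "scene" or "top" or "wrist"; returns a dict with "pixels" (420x560x3 uint8, red, green, blue), "range_z" (420x560 float32, mm along the optical axis (not along the pixel's ray), 0 where there is no reading), "K" (3x3 intrinsics, pixels), "k1" (the pictures are not rectified: a ray, as slopes to the right and down, at radius r is drawn at 1 + k1 r^2 times it, then the intrinsics apply), "rvec" (rotation vector, rad) and "tvec" (3), from world to camera coordinates, as OpenCV has them. Camera axes: x right, y down, z forward; pixel columns grow to the right and rows downward; lengths in mm; the calibration is good to about 2 mm. A picture is of the moment at which its call begins.
- r.hand_in(): hands the job in; it is judged then, once.
Trained networks look in a picture, given as the dict that the camera call returned (one of the last four; its "shot" number tells which), for a name from the list of things; names that differ only in an ending like _2 or _b are one class to them, and where a whole thing is asked for, a point or a joint stands for the part that bears it (a point fixed in the world has none). Each returns a list of dicts, best first, with "score" (0 to 1); they miss things now and then, are a little off and sometimes report something else, mostly with a low value. They report only what shows in the picture. A call takes as long as a camera call. They do not tell look-alikes from the thing itself.
- r.look_for(picture, target): "bbox" ([left, top, right, bottom] in pixels, round what is visible of it).
- r.outline_of(picture, target): "region" (420x560 bool, what is visible of it) and "bbox" ([left, top, right, bottom] in pixels, round what is visible of it).
The state is a dict: "time": time; "joint_pos": joint angles; "qd": joint speeds; "joint_efforts": joint torques, N m; "tool_pos": TCP position; "tcp_rot": TCP orientation; "ft_force": force on the tool from outside, world axes, zero at the start; "wrist_torque": the same for the moment, N m; "finger_gap": finger opening in mm; "grip_force": force on a finger pad.
Only numpy, scipy, OpenCV 4.12 (cv2) and the standard library are available. Lean on these libraries where they do the work, as an engineer would, in place of code of your own. Each camera call takes 0.05 s, during which the arm holds its last target. There are 200 camera calls.

## Working session

There is one attempt and no reset: what is moved stays moved. The work goes in short steps, Python scripts to look and compute and a shell command to move; the robot and the scene stay as the last step left them, time stands still between calls to the robot, and variables do not carry over. Pictures are saved under pics/ and viewed, at most 10 in all, crops included, and the job is handed in when it is done.

```bash
mkdir -p pics; ls; cat > h.py <<'E'
import numpy as np, cv2
from scipy.spatial.transform import Rotation as R
from bench import r
def save(p,n): cv2.imwrite('pics/'+n+'.png',p['pixels'][:,:,::-1])
def cloud(p):
    K=np.array(p['K'],float);k1=p['k1'];h,w=p['range_z'].shape
    v,u=np.mgrid[:h,:w].astype(float)
    xd=(u-K[0,2])/K[0,0];yd=(v-K[1,2])/K[1,1];rd=np.hypot(xd,yd);q=rd.copy()
    for _ in range(20): q=rd/(1+k1*q*q)
    s=np.where(rd>0,q/np.maximum(rd,1e-9),1);z=p['range_z']
    C=np.stack([xd*s*z,yd*s*z,z],-1)
    M=cv2.Rodrigues(np.array(p['rvec'],float))[0]
    W=(C-np.array(p['tvec']).ravel())@M
    W[z<=0]=np.nan
    return W
E
python3 - <<'E'
from h import *
ps=[r.snapshot('scene'),r.snapshot('top')]
for p,n in zip(ps,['scene','top']):
    save(p,n); W=cloud(p); np.save(n+'.npy',W); print(n)
    for t in ['unit','wide_drawer_handle','wide_drawer','charger','scanner','mug','stapler','stamp','paperback','glue','tape']:
        for o in r.outline_of(p,t)[:4]:
            m=o['region']; c=W[m]; c=c[~np.isnan(c[:,0])]
            if o['score']>.2 and len(c): print(t,round(o['score'],2),np.round(o['bbox']),np.round(np.median(c,0)),np.round(np.percentile(c,2,0)),np.round(np.percentile(c,98,0)),p['pixels'][m].mean(0).round())
cv2.imwrite('pics/both.png',cv2.resize(np.vstack([p['pixels'][:,:,::-1] for p in ps]),(400,600))) 
E
```

```text
pics
scene
unit 0.68 [136. 213. 332. 361.] [841. -16. 137.] [ 634. -197.   11.] [907. 166. 228.] [136. 130. 119.]
wide_drawer 0.65 [ 96. 169. 156. 220.] [ 459. -398.   19.] [ 366. -465.    1.] [ 543. -346.   23.] [ 60.  97. 145.]
charger 0.93 [347. 185. 398. 232.] [446. 286.  19.] [365. 227.   4.] [513. 345.  24.] [121. 119. 120.]
charger 0.73 [349. 135. 394. 177.] [235. 291.  19.] [147. 236.  -1.] [301. 351.  24.] [112.  66. 135.]
charger 0.73 [281. 160. 319. 203.] [366.  71.  19.] [278.  21.  -1.] [433. 120.  23.] [ 54. 136.  70.]
mug 0.92 [419. 233. 464. 283.] [622. 451.  55.] [572. 412.   2.] [651. 488.  90.] [121. 117. 114.]
stapler 0.84 [380. 226. 400. 281.] [620. 320.  50.] [540. 303.  -1.] [664. 343.  55.] [128. 128. 124.]
stamp 0.91 [109. 202. 131. 235.] [ 581. -388.   29.] [ 542. -427.   -0.] [ 599. -374.   77.] [70. 58. 52.]
paperback 0.6 [ 96. 169. 157. 221.] [ 460. -399.   19.] [ 365. -467.    1.] [ 545. -345.   25.] [ 62.  97. 144.]
glue 0.7 [413. 192. 427. 220.] [460. 405.  50.] [440. 392.   4.] [468. 425.  96.] [135. 121. 106.]
tape 0.86 [ 70. 225. 124. 266.] [ 679. -
[... 419 characters left out ...]
.  45.] [551. 414.   0.] [646. 491.  93.] [131. 125. 121.]
stapler 0.78 [185. 165. 203. 204.] [596. 322.  50.] [537. 304.   3.] [655. 344.  58.] [128. 123. 115.]
stapler 0.69 [391. 202. 433. 260.] [ 450. -403.   20.] [ 365. -464.    3.] [ 539. -344.   25.] [ 39.  85. 146.]
stamp 0.74 [399. 188. 417. 202.] [ 571. -384.   31.] [ 554. -398.   10.] [ 595. -371.   79.] [63. 41. 27.]
paperback 0.85 [391. 204. 433. 258.] [ 450. -403.   20.] [ 365. -465.    4.] [ 538. -345.   25.] [ 38.  85. 146.]
glue 0.56 [158. 221. 170. 232.] [445. 405.  64.] [433. 395.   2.] [463. 441.  99.] [144. 116.  90.]
tape 0.69 [398. 149. 428. 183.] [ 663. -398.   42.] [ 622. -456.   13.] [ 727. -363.   88.] [70. 67. 64.]
```

View pics/scene.png

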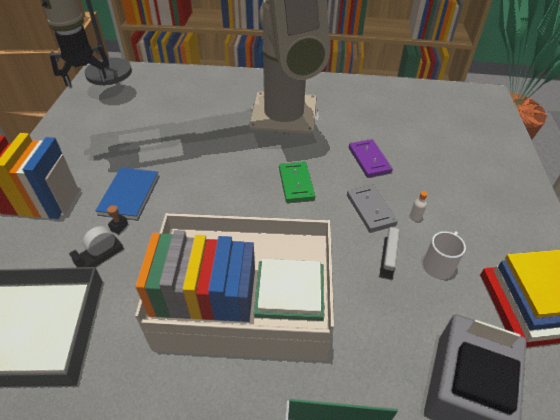

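View pics/top.png

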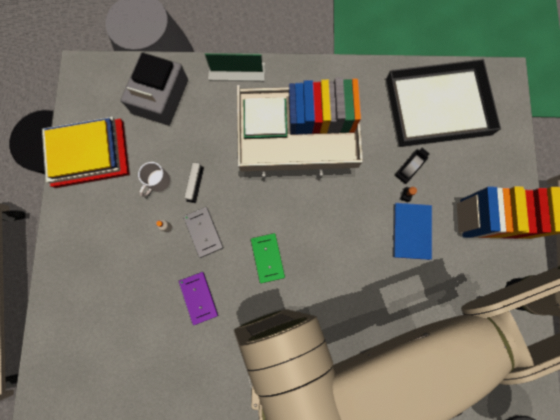

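```bash
python3 - <<'E'
from h import *
W=np.load('top.npy'); S=np.load('scene.npy')
img=cv2.imread('pics/top.png')
# tray rim z 145..160
for n,A in (('top',W),('scene',S)):
    m=(A[...,2]>147)&(A[...,2]<162)&(A[...,0]>580)&(A[...,0]<960)&(abs(A[...,1])<240)
    P=A[m][:,:2].astype(np.float32); print(n,len(P),cv2.minAreaRect(P),np.median(A[m][:,2]))
    m=(A[...,2]>15)&(A[...,2]<24)&(A[...,0]>340)&(A[...,0]<530)&(A[...,1]>215)&(A[...,1]<360)
    P=A[m][:,:2].astype(np.float32); print(n,cv2.minAreaRect(P),P.mean(0),np.median(A[m][:,2]))
    m=(A[...,2]>24.5)&(A[...,0]>340)&(A[...,0]<530)&(A[...,1]>215)&(A[...,1]<360)
    print(np.round(A[m]).tolist()[:12])
# handles
m=(W[...,2]>15)&(W[...,2]<88)&(W[...,0]>560)&(W[...,0]<660)&(abs(W[...,1])<200)
v,u=np.nonzero(m)
for a,b in zip(v,u): 
  if u.size<80: print(a,b,np.round(W[a,b]))
c1=cv2.resize(img[135:185,230:370],None,fx=5,fy=5,interpolation=cv2.INTER_CUBIC)
c2=cv2.resize(img[200:265,170:310],None,fx=5,fy=5,interpolation=cv2.INTER_CUBIC)
cv2.imwrite('pics/c1.png',np.vstack([c1,c2]))
E
```

```text
top 759 ((763.62060546875, -18.41412353515625), (267.5241394042969, 380.9198913574219), 2.4575281143188477) 154.31195853927073
top ((434.03399658203125, 287.88946533203125), (149.60076904296875, 84.83672332763672), 24.527469635009766) [432.93054 287.57504] 19.942464839122668
[[508.0, 278.0, 28.0], [501.0, 318.0, 25.0], [501.0, 305.0, 25.0], [497.0, 308.0, 26.0], [490.0, 317.0, 25.0], [491.0, 274.0, 25.0], [487.0, 321.0, 25.0], [487.0, 314.0, 25.0], [488.0, 284.0, 27.0], [488.0, 281.0, 25.0], [484.0, 304.0, 25.0], [480.0, 323.0, 25.0]]
scene 1640 ((764.4754638671875, -20.558685302734375), (270.0100402832031, 380.3524475097656), 3.088404417037964) 153.51060204510577
scene ((435.4034118652344, 286.3819580078125), (151.85398864746094, 86.13198852539062), 24.125112533569336) [440.1757  287.22998] 19.262271190676152
[[388.0, 266.0, 25.0], [405.0, 273.0, 30.0], [405.0, 276.0, 31.0], [408.0, 273.0, 29.0], [408.0, 276.0, 30.0], [409.0, 271.0, 27.0], [410.0, 273.0, 27.0], [409.0, 276.0, 27.0], [413.0, 276.0, 27.0], [415.0, 271.0, 25.0], [456.0, 299.0, 26.0], [460.0, 301.0, 31.0]]
169 318 [651.
[... 773 characters left out ...]
[623. -98.  71.]
174 322 [ 623. -102.   71.]
175 262 [615.  93.  74.]
175 263 [615.  90.  75.]
175 264 [615.  87.  75.]
175 319 [621. -92.  67.]
175 320 [621. -95.  67.]
175 321 [620. -98.  70.]
176 262 [613.  93.  69.]
176 263 [613.  90.  70.]
176 318 [626. -92.  37.]
176 319 [621. -93.  56.]
176 320 [620. -96.  58.]
176 321 [ 621. -100.   56.]
177 262 [614.  94.  53.]
177 263 [614.  91.  54.]
177 264 [613.  87.  58.]
177 265 [617.  85.  41.]
177 318 [624. -92.  31.]
177 319 [620. -94.  44.]
177 320 [620. -98.  44.]
177 321 [ 621. -101.   42.]
178 262 [616.  95.  33.]
178 263 [612.  91.  48.]
178 264 [613.  88.  44.]
178 265 [617.  85.  31.]
178 319 [620. -95.  33.]
178 320 [621. -99.  29.]
```

View pics/c1.png

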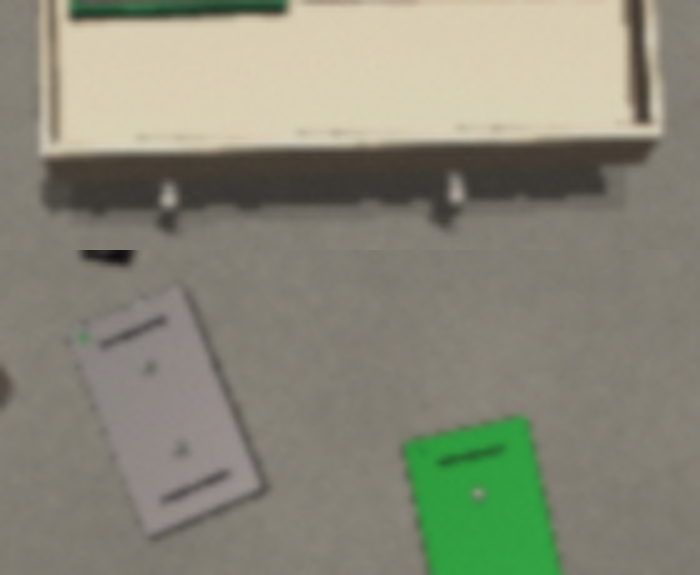

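```bash
cat >> h.py <<'E'
def frame(z,y):
    z=np.array(z,float);z/=np.linalg.norm(z);y=np.array(y,float);y-=z*(y@z);y/=np.linalg.norm(y)
    return np.stack([np.cross(y,z),y,z],1)
def lean(a,yaw):  # tool leaning: z fwd/down, closing along unit y; a deg from down
    a,t=np.radians([a,yaw]); return [np.sin(a)*np.cos(t),np.sin(a)*np.sin(t),-np.cos(a)],[-np.sin(t),np.cos(t),0]
def rel(grasp,z,y,back=0):
    s=r.sense();R0=R.from_euler('xyz',s['tcp_rot'],degrees=True);z=np.array(z)/np.linalg.norm(z)
    T=np.array(grasp)+z*(r.pinch_z-back)
    for sg in (1,-1):
        F=frame(z,sg*np.array(y)); rv=(R0.inv()*R.from_matrix(F)).as_rotvec()
        if np.linalg.norm(rv)<np.radians(91): print('row',np.round(R0.inv().apply(T-s['tool_pos'])/1000,4).tolist(),np.round(rv,4).tolist(),'TCP',T.round(1))
    return s
E
python3 - <<'E'
from h import *
s=rel([626,-97,50],*lean(50,2.7),back=120); print(s)
E
```

```text
row [0.4498, -0.2704, 0.1162] [-0.1761, 0.8605, 0.3776] TCP [ 548.5 -100.7  115.1]
{'time': 1.2, 'joint_pos': array([-6.90631134e+01,  7.47123092e+00,  8.52671705e+01, -7.90389176e-04,
        8.72619536e+01, -4.89189273e+00]), 'qd': array([-0.01579584,  0.01317765, -0.01196631, -0.00396234, -0.0057645 ,
        0.0350142 ]), 'joint_efforts': array([ 8.21405829e-04, -5.69319606e+01, -5.00861514e+01, -1.03181235e-04,
        1.68411611e-03,  5.40705435e-05]), 'tool_pos': array([ 261.43808812, -540.05124128,  231.29758693]), 'tcp_rot': array([-1.79999579e+02,  7.56334784e-04,  2.58288171e+01]), 'ft_force': array([-0.56611914, -0.16122871,  0.64627236]), 'wrist_torque': array([-0.0093805 ,  0.00792095,  0.00820982]), 'grip_force': 0.0, 'finger_gap': 85.63426529443362}
```

```bash
python3 -m jog '[0.45,-0.27,0.116,-0.176,0.86,0.378,0.45,-0.27,0.116,-0.176,0.86,0.378,0.45,-0.27,0.116,-0.176,0.86,0.378,0.45,-0.27,0.116,-0.176,0.86,0.378,0.45,-0.27,0.116,-0.176,0.86,0.378,0.45,-0.27,0.116,-0.176,0.86,0.378,0.45,-0.27,0.116,-0.176,0.86,0.378,0.45,-0.27,0.116,-0.176,0.86,0.378]' 1 60
python3 - <<'E'
from h import *
rel([626,-97,50],*lean(50,2.7),back=120)
E
```

```text
time: 2.2
tool_pos: [541.8, -140.6, 128.3]
tcp_rot: [-180.0, -49.8, 2.8]
ft_force: [0.3, -0.5, -0.5]
finger_gap: 85.3
grip_force: 0.0
row [-0.0045, -0.0395, 0.0151] [-0.0017, 0.0032, 0.0011] TCP [ 548.5 -100.7  115.1]
```

```bash
python3 -m jog '[-0.004,-0.039,0.015,0,0,0,-0.004,-0.039,0.015,0,0,0,-0.004,-0.039,0.015,0,0,0]'
python3 - <<'E'
from h import *
p=r.snapshot('wrist');save(p,'w1');W=cloud(p)
for o in r.look_for(p,'wide_drawer_handle')[:3]: print(o)
m=(W[...,2]>32)&(W[...,2]<70)&(W[...,0]>600)&(W[...,0]<640)&(W[...,1]<0)
P=W[m];print(len(P));
print(np.round(np.percentile(P,[5,50,95],axis=0),1))
rel([626,-97,50],*lean(50,2.7),back=120)
# tray front edge from above
E
```

```text
time: 2.58
tool_pos: [556.7, -105.1, 114.5]
tcp_rot: [-179.4, -49.2, 2.7]
ft_force: [-0.0, -0.8, -0.1]
finger_gap: 85.2
grip_force: 0.0
{'bbox': [140.9, 174.0, 421.3, 241.5], 'score': 0.72}
465
[[ 618.5 -103.8   35.1]
 [ 619.8  -99.1   56.9]
 [ 636.6  -94.1   69.6]]
row [-0.0047, -0.0063, -0.0061] [-0.0085, 0.0138, -0.0012] TCP [ 548.5 -100.7  115.1]
```

View pics/w1.png

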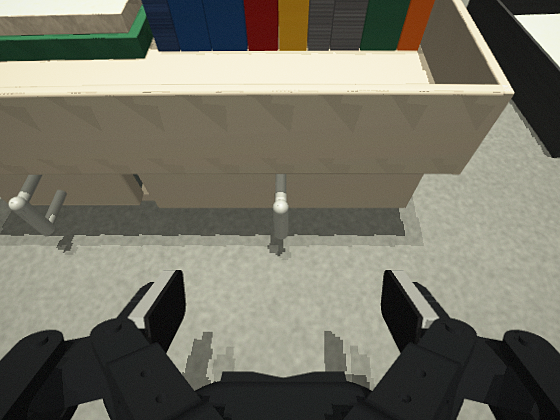

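```bash
python3 -m jog '[0,0,0,0,0,0,0,0,0,0,0,0]'
python3 - <<'E'
from h import *
rel([624.5,-99,50],*lean(50,2.7),back=0)
E
```

```text
time: 2.92
tool_pos: [556.5, -106.3, 114.5]
tcp_rot: [-179.4, -49.2, 2.6]
ft_force: [-0.7, -0.8, 0.2]
finger_gap: 85.4
grip_force: 0.0
row [-0.0039, -0.0031, 0.1126] [-0.0086, 0.014, -0.0014] TCP [638.8 -98.3  38. ]
```

```bash
python3 -m jog '[-0.002,-0.003,0.03,-0.008,0.014,0,-0.004,-0.003,0.06,-0.008,0.014,0,-0.004,-0.003,0.085,-0.008,0.014,0,-0.004,-0.003,0.1,-0.008,0.014,0,-0.004,-0.003,0.1126,-0.008,0.014,0,-0.004,-0.003,0.1126,-0.008,0.014,0,-0.004,-0.003,0.1126,-0.008,0.014,0]'
python3 - <<'E'
from h import *
rel([624.5,-99,50],*lean(50,2.7),back=0)
E
```

```text
time: 3.8
tool_pos: [638.7, -97.4, 37.8]
tcp_rot: [-179.8, -50.0, 2.6]
ft_force: [-1.2, -0.2, 0.4]
finger_gap: 85.4
grip_force: 0.0
row [0.0002, 0.0009, -0.0001] [-0.0019, 0.0004, -0.0007] TCP [638.8 -98.3  38. ]
```

```bash
python3 -m jog '[0,0.001,0,0,0,0,0,0.001,0,0,0,0,0,0.001,0,0,0,0,0,0.001,0,0,0,0,0,0.001,0,0,0,0,0,0.001,0,0,0,0]' -1 40
python3 - <<'E'
from h import *
s=r.sense();R0=R.from_euler('xyz',s['tcp_rot'],degrees=True)
t=np.radians(2.7);print(R0.inv().apply([-np.cos(t)*.18,-np.sin(t)*.18,0]))
E
```

```text
time: 4.55
tool_pos: [639.1, -98.3, 37.8]
tcp_rot: [-179.9, -50.0, 2.7]
ft_force: [-1.7, -1.9, 1.8]
finger_gap: 9.7
grip_force: 38.9
[-0.11571397 -0.00019702 -0.13787762]
```

```bash
python3 -m jog '[-0.003,0,-0.004,0,0,0,-0.01,0,-0.012,0,0,0,-0.02,0,-0.024,0,0,0,-0.03,0,-0.036,0,0,0,-0.04,0,-0.048,0,0,0,-0.05,0,-0.06,0,0,0,-0.057,0,-0.068,0,0,0,-0.058,0,-0.069,0,0,0]'
```

```text
time: 5.55
tool_pos: [559.6, -102.5, 39.7]
tcp_rot: [-179.2, -50.1, 2.9]
ft_force: [-1.4, 20.8, 22.6]
finger_gap: 9.6
grip_force: 45.7
```

```bash
python3 -m jog '[0,0,0,0,0,0,0,0,0,0,0,0]'
```

```text
time: 5.8
tool_pos: [559.7, -102.5, 39.7]
tcp_rot: [-179.3, -50.1, 2.9]
ft_force: [-2.7, 18.1, 22.0]
finger_gap: 9.4
grip_force: 45.6
```

```bash
python3 - <<'E'
from h import *
print(r.sense()['joint_pos'].round(1))
p=r.snapshot('top');save(p,'t2');W=cloud(p)
p=r.snapshot('wrist');save(p,'w2')
E
```

```text
[-33.  -12.8 143.   78.7  28.  -12.3]
```

View pics/w2.png

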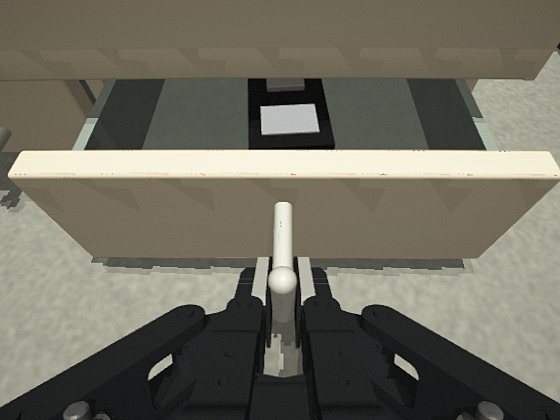

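```bash
python3 -m jog '[0,0,0,0,0,0,0,0,0,0,0,0,0,0,0,0,0,0]' 1
python3 - <<'E'
from h import *
s=r.sense();R0=R.from_euler('xyz',s['tcp_rot'],degrees=True)
g=s['tool_pos']-r.pinch_z*R0.apply([0,0,1]);print(g,s['tool_pos'],s['ft_force'])
for k,a in enumerate([40,30,20,10,0]): rel(g+[0,0,k+1],*lean(a,2.9))
E
```

```text
time: 6.28
tool_pos: [557.0, -106.1, 35.8]
tcp_rot: [-179.6, -49.7, 2.6]
ft_force: [0.0, -0.3, -0.6]
finger_gap: 63.5
grip_force: 0.0
[ 542.78094856 -106.93163166   47.89466273] [ 557.02552339 -106.1471538    35.80472136] [ 0.00659518 -0.33657707 -0.56551636]
row [-0.0024, 0.0001, -0.0009] [-0.0036, -0.1696, -0.0026] TCP [ 554.8 -106.3   34.6]
row [-0.0048, 0.0001, -0.0024] [-0.0038, -0.3442, -0.0023] TCP [ 552.1 -106.5   33.7]
row [-0.007, 0.0001, -0.0044] [-0.004, -0.5187, -0.002] TCP [ 549.2 -106.6   33.3]
row [-0.0089, 0.0001, -0.0069] [-0.0042, -0.6932, -0.0016] TCP [ 546.  -106.8   33.5]
row [-0.0105, 0.0001, -0.0098] [-0.0044, -0.8678, -0.0013] TCP [ 542.8 -106.9   34.2]
```

```bash
python3 -m jog '[-0.0024,-0.0035,0,-0.004,-0.17,0,-0.004,-0.0035,-0.001,-0.004,-0.344,0,-0.006,-0.0035,-0.003,-0.004,-0.519,0,-0.0075,-0.0035,-0.005,-0.004,-0.693,0,-0.009,-0.0035,-0.008,-0.004,-0.868,0,-0.009,-0.0035,-0.008,-0.004,-0.868,0,-0.009,-0.0035,-0.008,-0.004,-0.868,0]'
python3 - <<'E'
from h import *
print(r.sense()['joint_pos'].round(1))
rel([545.5,-103.3,53],*lean(0,2.9))
p=r.snapshot('wrist');W=cloud(p);cv2.imwrite('pics/w3.png',cv2.resize(p['pixels'][:,:,::-1],(420,315)))
E
```

```text
time: 7.15
tool_pos: [546.5, -103.3, 34.3]
tcp_rot: [180.0, 0.2, 2.9]
ft_force: [0.4, 1.3, -0.0]
finger_gap: 85.3
grip_force: 0.0
[-1.590e+01  1.160e+01  1.023e+02 -1.000e-01  6.630e+01  7.120e+01]
row [-0.001, -0.0, -0.0] [0.0002, 0.0036, -0.0002] TCP [ 545.5 -103.3   34.3]
```

View pics/w3.png

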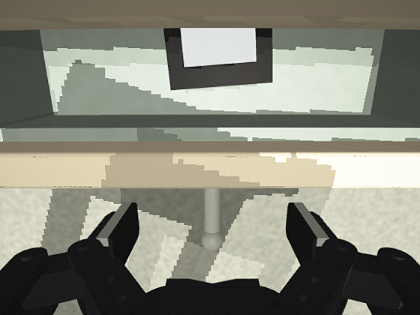

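```bash
python3 -m jog '[0,0,0,0,0,0,0,0,0,0,0,0,0,0,0,0,0,0,0,0,0,0,0,0,0,0,0,0,0,0]' -1 40; python3 -m jog '[-0.005,0,0,0,0,0,-0.02,0,0,0,0,0,-0.035,0,0,0,0,0,-0.055,0,0,0,0,0,-0.075,0,0,0,0,0,-0.088,0,0,0,0,0,-0.095,0,0,0,0,0,-0.095,0,0,0,0,0]';  python3 -m jog '[0,0,0,0,0,0,0,0,0,0,0,0]'
```

```text
time: 7.82
tool_pos: [545.2, -103.2, 34.7]
tcp_rot: [-180.0, -0.0, 2.9]
ft_force: [-1.7, -0.0, 2.1]
finger_gap: 10.3
grip_force: 39.0
time: 8.82
tool_pos: [450.2, -108.1, 34.7]
tcp_rot: [-180.0, -0.0, 2.9]
ft_force: [-1.6, 0.2, 5.7]
finger_gap: 9.8
grip_force: 41.3
time: 9.07
tool_pos: [450.9, -108.1, 34.7]
tcp_rot: [-180.0, -0.0, 2.9]
ft_force: [-1.5, -0.8, 6.5]
finger_gap: 9.8
grip_force: 41.4
```

```bash
python3 -m jog '[0,0,0,0,0,0,0,0,0,0,0,0,0,0,0,0,0,0]' 1; python3 -m jog '[0,0,-0.04,0,0,0,0,0,-0.09,0,0,0,0,0,-0.14,0,0,0,0.03,0,-0.17,0,0,0,0.03,0,-0.17,0,0,0,0.03,0,-0.17,0,0,0]'
python3 - <<'E'
from h import *
p=r.snapshot('wrist');W=cloud(p);save(p,'w4')
for o in r.outline_of(p,'scanner')[:2]:
    m=o['region'];c=W[m];print(o['score'],o['bbox'],np.nanpercentile(c,[2,50,98],axis=0).round(1))
    for lo,hi in((55,75),(60,66),(66.01,72)):
        q=c[(c[:,2]>lo)&(c[:,2]<hi)]
        if len(q)>20: print(lo,hi,len(q),cv2.minAreaRect(q[:,:2].astype(np.float32)))
E
```

```text
time: 9.45
tool_pos: [450.3, -107.8, 34.1]
tcp_rot: [-179.9, 0.0, 2.9]
ft_force: [1.0, -0.2, -0.6]
finger_gap: 64.1
grip_force: 0.0
time: 10.2
tool_pos: [479.5, -106.3, 203.1]
tcp_rot: [-179.9, 0.1, 2.9]
ft_force: [-0.1, -0.4, -0.4]
finger_gap: 85.3
grip_force: 0.0
0.77 [249.7, 7.5, 312.9, 147.8] [[ 525.9 -124.8   62.8]
 [ 576.4 -101.6   64.7]
 [ 621.5  -78.4   69.3]]
55 75 7491 ((573.560302734375, -101.74314880371094), (99.88821411132812, 44.20882797241211), 7.058815956115723)
60 66 5828 ((573.560302734375, -101.74314880371094), (99.88821411132812, 44.20882797241211), 7.058815956115723)
66.01 72 1657 ((573.1815795898438, -102.07420349121094), (98.11243438720703, 41.712005615234375), 8.344450950622559)
```

View pics/w4.png

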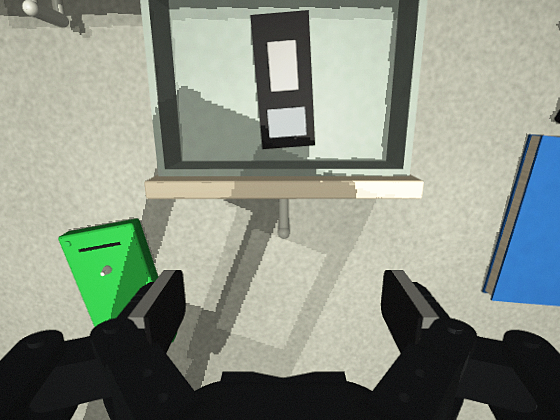

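```bash
python3 - <<'E'
from h import *
rel([573,-101.8,28+r.pinch_z+100],*lean(0,7.2))
rel([573,-101.8,28+r.pinch_z],*lean(0,7.2))
E
```

```text
row [0.0944, 0.0004, 0.0742] [-0.0021, 0.003, -0.0757] TCP [ 573.  -101.8  128. ]
row [0.0947, 0.0006, 0.1742] [-0.0021, 0.003, -0.0757] TCP [ 573.  -101.8   28. ]
```

```bash
python3 -m jog '[0.04,0,0.03,-0.002,0.003,-0.0757,0.08,0,0.06,-0.002,0.003,-0.0757,0.0944,0.0004,0.074,-0.002,0.003,-0.0757,0.0944,0.0004,0.074,-0.002,0.003,-0.0757,0.0947,0.0005,0.1,-0.002,0.003,-0.0757,0.0947,0.0005,0.12,-0.002,0.003,-0.0757,0.0947,0.0005,0.12,-0.002,0.003,-0.0757]'
python3 - <<'E'
from h import *
rel([573,-101.8,28+r.pinch_z],*lean(0,7.2))
p=r.snapshot('wrist');W=cloud(p);c=W[(W[...,2]>61)&(W[...,2]<66)&(abs(W[...,0]-573)<60)&(abs(W[...,1]+102)<32)]
print(len(c),cv2.minAreaRect(c[:,:2].astype(np.float32)),np.percentile(c[:,1],[1,99]))
E
```

```text
time: 11.18
tool_pos: [572.8, -101.9, 82.4]
tcp_rot: [-180.0, 0.0, 7.2]
ft_force: [-0.4, 0.2, -0.0]
finger_gap: 85.7
grip_force: 0.0
row [0.0002, -0.0001, 0.0544] [-0.0002, 0.0007, -0.0002] TCP [ 573.  -101.8   28. ]
11905 ((573.1683959960938, -101.76847839355469), (101.04273986816406, 44.35649490356445), 7.138577461242676) [-126.63191213  -76.24943404]
```

Close-up confirms. Descend, grip, lift.

```bash
python3 -m jog '[0,0,0.02,0,0,0,0,0,0.04,0,0,0,0,0,0.05,0,0,0,0,0,0.0545,0,0,0,0,0,0.0545,0,0,0]'; python3 -m jog '[0,0,0,0,0,0,0,0,0,0,0,0,0,0,0,0,0,0,0,0,0,0,0,0,0,0,0,0,0,0]' -1 50; python3 -m jog '[0,0,-0.01,0,0,0,0,0,-0.03,0,0,0,-0.01,0,-0.07,0,0,0,-0.02,0,-0.12,0,0,0,-0.03,0,-0.14,0,0,0,-0.03,0,-0.14,0,0,0]'
python3 - <<'E'
from h import *
p=r.snapshot('wrist');W=cloud(p)
s=r.sense();print(s['tool_pos'],s['tcp_rot'],s['ft_force'],s['finger_gap'])
t=s['tool_pos'];c=W[(W[...,2]>t[2]+25)&(W[...,2]<t[2]+50)&(abs(W[...,0]-t[0])<75)&(abs(W[...,1]-t[1])<24)]
print(len(c),cv2.minAreaRect(c[:,:2].astype(np.float32)),np.percentile(c,[2,50,98],axis=0))
rel([434.5,287.2,20+90+10+r.pinch_z],*lean(0,24.3))
rel([434.5,287.2,20+10+r.pinch_z],*lean(0,24.3))
E
```

```text
time: 11.85
tool_pos: [575.1, -102.3, 29.7]
tcp_rot: [179.9, -0.2, 7.2]
ft_force: [0.3, 0.6, 1.2]
finger_gap: 85.5
grip_force: 0.0
time: 12.48
tool_pos: [575.8, -102.4, 30.7]
tcp_rot: [179.9, -0.3, 7.2]
ft_force: [0.6, 0.1, 6.0]
finger_gap: 43.4
grip_force: 51.8
time: 13.22
tool_pos: [546.3, -106.5, 173.3]
tcp_rot: [179.8, -0.5, 7.2]
ft_force: [-0.5, 0.2, -2.0]
finger_gap: 43.6
grip_force: 51.4
[ 545.52398191 -106.10818179  171.16587085] [179.86724146  -0.31690352   7.18932243] [ 0.00957964 -0.31959295 -3.24814669] 43.76790710529469
24026 ((556.912841796875, -105.99871826171875), (78.78640747070312, 48.41915512084961), 2.7529232501983643) [[ 521.69315278 -128.56074976  200.62085026]
 [ 561.28683923 -104.81623167  207.33690165]
 [ 594.70322154  -83.23169869  213.16011227]]
row [-0.0612, -0.4042, 0.0499] [0.0031, -0.0051, -0.2986] TCP [434.5 287.2 120. ]
row [-0.0617, -0.4044, 0.1399] [0.0031, -0.0051, -0.2986] TCP [434.5 287.2  30. ]
```

```bash
python3 -m jog '[-0.005,-0.03,0,0,0,-0.02,-0.012,-0.08,0,0,0,-0.06,-0.02,-0.13,0,0.001,-0.001,-0.1,-0.028,-0.18,0.01,0.002,-0.002,-0.14,-0.036,-0.23,0.02,0.002,-0.003,-0.18,-0.044,-0.28,0.03,0.003,-0.005,-0.22,-0.052,-0.33,0.04,0.003,-0.005,-0.26,-0.058,-0.375,0.05,0.003,-0.005,-0.298]'
python3 -m jog '[0,-0.02,0,0,0,0,0,-0.026,0,0,0,0,0,-0.026,0,0,0,0,0,-0.026,0,0,0,0]'
python3 - <<'E'
from h import *
ps=[r.snapshot(n) for n in('wrist','scene','top')]
s=r.sense();t=s['tool_pos'];print(t,s['tcp_rot'],s['ft_force'],s['joint_pos'].round(0))
save(ps[0],'w5')
for p in ps:
    W=cloud(p)
    for o in r.outline_of(p,'scanner')[:1]:
        c=W[o['region']];c=c[(c[:,2]>t[2]+29)&(c[:,2]<t[2]+42)]
        if len(c)>10:print(o['score'],o['bbox'],len(c),cv2.minAreaRect(c[:,:2].astype(np.float32)),np.percentile(c[:,2],[5,50,95]))
    m=(W[...,2]>14)&(W[...,2]<24)&(abs(W[...,0]-434)<90)&(abs(W[...,1]-287)<75)
    if m.sum()>20: print('ch',m.sum(),cv2.minAreaRect(W[m][:,:2].astype(np.float32)))
rel([434.5,287.2,20+100+r.pinch_z],*lean(0,24.3))
E
```

```text
time: 14.28
tool_pos: [438.8, 260.2, 117.0]
tcp_rot: [-179.9, 0.3, 24.4]
ft_force: [0.2, -0.1, -2.5]
finger_gap: 43.3
grip_force: 51.6
time: 14.78
tool_pos: [430.3, 281.6, 119.0]
tcp_rot: [-179.9, 0.1, 24.2]
ft_force: [0.1, -0.1, -2.9]
finger_gap: 43.2
grip_force: 51.6
[430.3305203  281.78616739 119.30011197] [-1.79922803e+02  9.32815360e-02  2.42037091e+01] [-0.3360687  -0.19652739 -2.11310755] [ 27.  -1. 106.   0.  75.  93.]
0.6 [215.2, 164.4, 348.8, 378.5] 22616 ((439.1396179199219, 286.349365234375), (77.25862121582031, 44.42176055908203), 24.14310073852539) [151.55910347 152.8129255  156.98657488]
ch 7841 ((476.5574951171875, 306.6499938964844), (55.43476104736328, 84.74366760253906), 25.468814849853516)
0.59 [358.0, 160.7, 391.8, 195.6] 303 ((441.9192810058594, 287.7571716308594), (75.35950469970703, 45.52372360229492), 23.6982421875) [149.46285064 152.53615262 157.26915108]
ch 1165 ((435.61065673828125, 286.4639587402344), (153.10800170898438, 86.43003845214844), 24.6846866607666)
0.39 [188.5, 235.0, 198.7, 248.7] 36 ((391.5430603027344, 284.6677551269531), (31.909189224243164, 9.562816619873047), 27.03784942626953) [150.46287845 153.71815394 156.84846288]
ch 255 ((434.17889404296875, 288.46221923828125), (150.28805541992188, 84.49635314941406), 24.813594818115234)
row [0.006, -0.0028, -0.0007] [-0.0014, 0.0016, -0.0012] TCP [434.5 287.2 120. ]
```

View pics/w5.png

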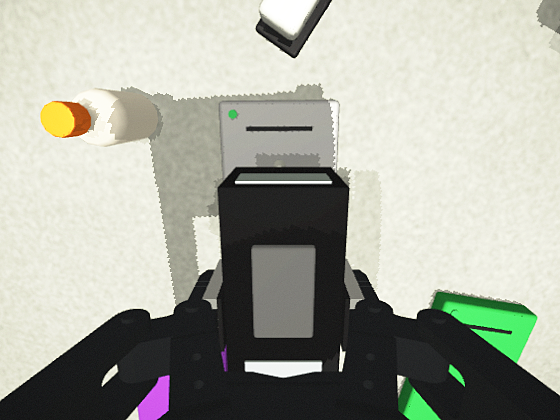

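```bash
python3 -m jog '[0.0068,-0.003,0.02,0,0,-0.003,0.0068,-0.003,0.04,0,0,-0.003,0.0068,-0.003,0.055,0,0,-0.003,0.0068,-0.003,0.065,0,0,-0.003,0.0068,-0.003,0.068,0,0,-0.003,0.0068,-0.003,0.068,0,0,-0.003,0.0068,-0.003,0.068,0,0,-0.003]'
python3 - <<'E'
from h import *
ps=[r.snapshot(n) for n in('wrist','scene')]
s=r.sense();t=s['tool_pos'];print(t,s['tcp_rot'],s['ft_force'])
for p in ps:
    W=cloud(p)
    c=W[(W[...,2]>t[2]+30)&(W[...,2]<t[2]+37)&(abs(W[...,0]-440)<65)&(abs(W[...,1]-287)<45)]
    R2=R.from_euler('z',-24.3,degrees=True);q=R2.apply(c-[434.4,287.3,0]);q=q[abs(q[:,1])<25]
    k=W[(W[...,2]>14)&(W[...,2]<23)&(abs(W[...,0]-434)<90)&(abs(W[...,1]-287)<75)]
    k=R2.apply(k-[434.4,287.3,0]);k=k[(k[:,0]>40)&(k[:,0]<85)]
    print('sc x',np.percentile(q[:,0],[1,2,98,99]),'y',np.percentile(q[:,1],[1,2,98,99]),'top',np.median(q[:,2]))
    print('ch x',np.percentile(k[:,0],[98,99.5]),'y',np.percentile(k[:,1],[.5,1,99,99.5]))
img=ps[1]['pixels'][140:240,320:440,::-1];cv2.imwrite('pics/s5.png',cv2.resize(img,None,fx=5,fy=5,interpolation=cv2.INTER_CUBIC))
E
```

```text
time: 15.95
tool_pos: [435.2, 288.3, 51.9]
tcp_rot: [-179.9, 0.0, 24.5]
ft_force: [0.2, 0.4, -1.8]
finger_gap: 43.3
grip_force: 51.7
[435.13155875 288.31538758  51.83621719] [-1.79912491e+02  3.94405261e-02  2.44498581e+01] [-0.14672519 -0.08820869 -2.39829452]
sc x [-24.4741281  -23.51523929  49.14495081  49.392882  ] y [-20.60768926 -20.3410929   22.58434572  22.88912436] top 85.5527422185401
ch x [73.38011171 73.86103716] y [-41.07815729 -40.57324868  40.46217006  40.84146861]
sc x [-20.93181329 -20.45870042  50.23656327  51.04242396] y [-22.7092862  -22.19529256  23.44557385  23.77619046] top 85.07481623528041
ch x [76.05877284 77.00275333] y [-43.96298015 -43.14375891  40.22446934  40.69031779]
```

View pics/s5.png

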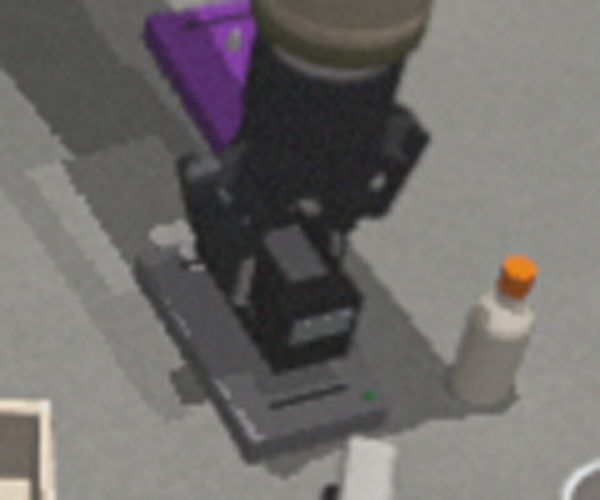

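```bash
python3 -m jog '[0,0.0013,0.002,0,0,0,0,0.0013,0.005,0,0,0,0,0.0013,0.008,0,0,0,0,0.0013,0.011,0,0,0,0,0.0013,0.014,0,0,0,0,0.0013,0.014,0,0,0]'
```

```text
time: 16.8
tool_pos: [434.9, 286.7, 36.8]
tcp_rot: [-179.9, 0.1, 24.4]
ft_force: [-1.1, -0.6, -1.9]
finger_gap: 43.7
grip_force: 51.7
```

```bash
python3 -m jog '[0,0,0.002,0,0,0,0,0,0.0035,0,0,0,0,0,0.0035,0,0,0]'; python3 -m jog '[0,0,0.0005,0,0,0,0,0,0.001,0,0,0,0,0,0.001,0,0,0]'
```

```text
time: 17.18
tool_pos: [435.1, 286.8, 33.5]
tcp_rot: [-179.9, 0.1, 24.5]
ft_force: [-0.5, 0.0, -2.1]
finger_gap: 43.1
grip_force: 51.7
time: 17.55
tool_pos: [435.3, 287.0, 33.0]
tcp_rot: [-179.9, 0.1, 24.5]
ft_force: [-2.1, -0.5, 1.6]
finger_gap: 43.2
grip_force: 52.2
```

Contact is beginning, at the expected seated height.

```bash
python3 -m jog '[0,0,0.0005,0,0,0,0,0,0.001,0,0,0,0,0,0.001,0,0,0]'; python3 -m jog '[0,0,0,0,0,0,0,0,0,0,0,0,0,0,0,0,0,0,0,0,0,0,0,0]' 1;  python3 -m jog '[0,0,-0.02,0,0,0,0,0,-0.05,0,0,0,0,0,-0.1,0,0,0,0,0,-0.15,0,0,0,0,0,-0.15,0,0,0,0,0,-0.15,0,0,0]'
python3 - <<'E'
from h import *
p=r.snapshot('wrist');W=cloud(p);save(p,'w6');R2=R.from_euler('z',-24.3,degrees=True)
for lo,hi in((14,24),(61,68.5)):
    c=W[(W[...,2]>lo)&(W[...,2]<hi)&(abs(W[...,0]-434)<90)&(abs(W[...,1]-287)<75)]
    print(lo,cv2.minAreaRect(c[:,:2].astype(np.float32)),np.median(c[:,2]))
E
```

```text
time: 17.92
tool_pos: [435.3, 287.0, 32.8]
tcp_rot: [-179.9, 0.1, 24.5]
ft_force: [-7.0, -2.3, 11.8]
finger_gap: 43.3
grip_force: 53.4
time: 18.42
tool_pos: [435.2, 286.9, 31.6]
tcp_rot: [-179.9, 0.1, 24.4]
ft_force: [0.2, -0.9, 0.6]
finger_gap: 85.3
grip_force: 0.0
time: 19.18
tool_pos: [435.4, 286.8, 181.4]
tcp_rot: [-179.9, 0.1, 24.5]
ft_force: [0.1, -0.0, -1.1]
finger_gap: 85.5
grip_force: 0.0
14 ((434.2267150878906, 287.2713928222656), (149.03965759277344, 84.21752166748047), 24.52012825012207) 20.24417187613596
61 ((433.3827819824219, 286.9943542480469), (100.34613037109375, 44.09892654418945), 24.49376678466797) 66.47439982949481
```

View pics/w6.png

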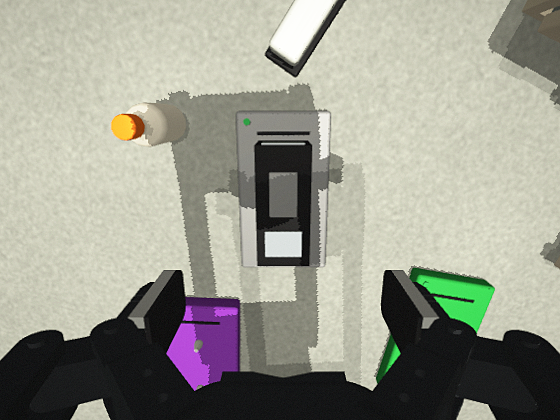

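The picture shows the scanner at about (283, 203) px, lying in line on the grey base. Its top is at 66 mm, so it is fully home. It is about 1 mm off centre and the yaw matches.

```bash
python3 -c "
from bench import r
print(r.hand_in())"
```

```text
the job is handed in; nothing more can be done
None
```

The scanner sits fully home on the grey charging base, about 1 mm off centre, and is released; the wide drawer is left open by about 17 cm, I never touched the narrow drawer, and the job is handed in (no verdict was returned).

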